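# Pack core samples into the transport case

### The job

Get the core samples ready for transport: lift the case's lid until it rests back on its stop, slide every square core sample that lies on the grey mat fully home against the end of a slot of its own in the case, and then close the lid. Hang the temperature logger by its wire handle on the hook at the side of the case, and leave the other things on the bench where they are.

Things in the scene. Friction and masses are not known exactly. Their poses are not given: they have to be found in the camera images.
- lid (a joint): hinge of the case's lid, rad: 0 closed, 1.8 lying back on its stop. The lid (196 x 296 x 20 mm, 0.5 kg) falls shut when let go below about 1.5 and stays by its weight on the stop. A 25 mm deep foam pad under its front part ends 3 mm behind samples that are home: one more than about 5 mm short keeps the lid ajar.
- lid_bar (a point): middle of the bow handle on the lid's top near its front edge: a round bar 10 mm thick, 110 mm long, along the case's y axis (parallel to the hinge). Closed, it lies 42 mm above the lid's top face, 157 mm above the bench, 22 mm behind the lid's front edge. Moves with the lid; its z axis is the lid's outward normal.
- lid_hinge (a point): middle of the hinge line on the case's far upper edge, 95 mm above the bench, axes as the case's; hinge along y. From here the handle's middle lies at x -174, z +62 mm with the lid closed; it swings up and over towards +x.
- case: transport case fixed to the bench, grey, 196 (x) x 296 (y) x 95 mm without lid, walls 6 mm; origin: centre of underside; x points from front wall (robot side) to hinge. Inside, a foam floor 55 mm above the bench with dark lanes, and at the far end a white block, top 95 mm above the bench, with four blind slots; 136 mm free between front wall and block.
- slot1 (a point): slot 1 in the white block, -84 mm along the case's y: the point where the centre of a sample lies when it is fully home (67 mm above the bench); axes as the case's. The slot, 28 x 28 mm, level with the foam floor, has its mouth 20 mm ahead (+x) of this point and runs on 40 mm along +x to a hidden rigid stop. Empty at the start.
- slot2 (a point): slot 2 in the white block, -28 mm along the case's y: the point where the centre of a sample lies when it is fully home (67 mm above the bench); axes as the case's. The slot, 28 x 28 mm, level with the foam floor, has its mouth 20 mm ahead (+x) of this point and runs on 40 mm along +x to a hidden rigid stop. Empty at the start.
- slot3 (a point): slot 3 in the white block, 28 mm along the case's y: the point where the centre of a sample lies when it is fully home (67 mm above the bench); axes as the case's. The slot, 28 x 28 mm, level with the foam floor, has its mouth 20 mm ahead (+x) of this point and runs on 40 mm along +x to a hidden rigid stop. Empty at the start.
- slot4 (a point): slot 4 in the white block, 84 mm along the case's y: the point where the centre of a sample lies when it is fully home (67 mm above the bench); axes as the case's. The slot, 28 x 28 mm, level with the foam floor, has its mouth 20 mm ahead (+x) of this point and runs on 40 mm along +x to a hidden rigid stop. Empty at the start.
- core1_center (a point): centre of core sample 1: a square clear plastic channel full of brown mud with black end caps, 24 x 24 x 120 mm, 0.12 kg, x along its length; either end may go first. Starts lying on the grey mat. There may be three or four samples; the others are absent.
- core2_center (a point): centre of core sample 2: a square clear plastic channel full of brown mud with black end caps, 24 x 24 x 120 mm, 0.12 kg, x along its length; either end may go first. Starts lying on the grey mat. There may be three or four samples; the others are absent.
- core3_center (a point): centre of core sample 3: a square clear plastic channel full of brown mud with black end caps, 24 x 24 x 120 mm, 0.12 kg, x along its length; either end may go first. Starts lying on the grey mat. There may be three or four samples; the others are absent.
- core4_center (a point): centre of core sample 4: a square clear plastic channel full of brown mud with black end caps, 24 x 24 x 120 mm, 0.12 kg, x along its length; either end may go first. Starts lying on the grey mat. There may be three or four samples; the others are absent.
- bail (a point): middle of the top bar of the temperature logger's stiff wire handle: a round wire 5 mm thick, top bar 78 mm long, along this point's x axis, 74 mm above the logger's underside; z points up when it stands. Below the bar there are 46 mm clear to the body, a black box 84 (x) x 30 (y) x 28 mm with a small display. 0.12 kg. Starts standing on the bench.
- logger: the whole temperature logger, origin at the centre of its underside
- hook (a point): lowest point (wire centre line, 83 mm above the bench) of the J hook of 6 mm steel wire on the case's left (+y) outer wall; axes as the case's. The wire starts at the wall (y -36 mm), slopes down to here and turns up at its outer end (y +26 mm, top 19 mm higher than here). Hung, the logger's bar lies along x across it, 5.5 mm above this point, its underside 14 mm off the bench.
- board: thin grey plastic mat fixed to the bench, 280 (x) x 290 (y) x 2 mm, origin at the centre of its underside; the samples lie on it
- spatula: bystander, not to be disturbed: a steel spatula lying on the far end of the mat
- marker: bystander, not to be disturbed: a black marker pen lying on the bench
- jar: bystander, not to be disturbed: a lidded jar
- cup: bystander, not to be disturbed: a single paper cup upside down
- cup_stack: bystander, not to be disturbed: a stack of upside-down paper cups
- tape: bystander, not to be disturbed: a roll of cardboard-coloured tape
- beaker: bystander, not to be disturbed: a glass beaker
Mind the look-alikes: they are no part of the job. What is shaped like the part that bears core3_center but red is not meant.

How it is judged:
By the outcome, as a careful person would: the job done as asked, in the order asked, and still so for the second after the job is handed in, with the robot touching nothing.
Of core1, core2, core3, core4 only 3 to 4 are there at a start; the rules pass over those that are not, and their reading is None.
At some moment in a run one of core1, core2, core3, core4 may be knocked a few centimetres aside while the robot is not near it.
Once in a run the grip may slacken for a moment while it holds something.
It also fails if it takes over 210 s, if anything falls off the work surface, if the arm or the gripper's body presses on something with over 40 N, if the wrist force passes 120 N, or if a joint passes its speed limit or range.

### The arm

A 6-joint arm with a two-finger parallel gripper is mounted at the origin on the work surface. World frame = base frame: x ahead of the robot, y to its left, z up, the work surface at z = 0. Lengths are in mm, angles in rad, forces in N, time in s.
With the tool pointing down it reaches from about 275 to 825 mm from the base axis. Payload 5.2 kg.
Tool frame: the origin (TCP) lies at the very end of the fingers, on their centre line; the grasp point (between the pads) lies 19 mm behind it; z points along the fingers, y is the line along which they close (so a half turn about z gives the same grasp; the last joint's range is limited). The gripper opens to 93 mm and grips with 3 to 60 N. Pads are 15 mm wide; open, the fingers measure 128 mm over their backs; the gripper's body (75 mm by 188 mm) begins 65 mm behind the grasp point.
Start: joints at [1.052, 0.259, 1.535, -0, 1.348, -0.203], TCP at [170.795, 522.813, 218.653] pointing down, gripper open.
Joint ranges: [-3.14, 3.14], [-0.91, 2.08], [0.19, 2.58], [-1.22, 4.36], [0.22, 2.71], [-3.12, 3.12]. Speed limits (rad/s): [2.57, 2.57, 3.14, 3.14, 3.14, 3.14].

### API

Orientations are given as [roll, pitch, yaw] about the fixed x, y, z axes, in that order (R = Rz(yaw) Ry(pitch) Rx(roll)).
In Python, from bench import robot gives the robot as it stands. The module is installed in compiled form; this text tells all that it offers. Calls block until the motion is done:
- robot.move_ptp(position, orientation): joint-space move of the TCP to a pose.
- robot.move_linear(position, ori=None, speed=150, f_stop=None): straight line of the TCP; ori=None keeps the orientation; speed is the mean speed in mm/s. With f_stop (N) it stops when the force on the tool has changed by that much, and returns True; else False.
- robot.move_j(angles): joint-space move.
- robot.move_gripper(opening): opening from 0.0 (shut) to 1.0 (fully open); the grip force is fixed at half the most; returns when the fingers have stopped.
- robot.sleep(seconds).
- robot.inverse_kinematics(position, orientation): joint angles nearest the present ones, or None.
- robot.get_image(name): name is "scene" or "top" or "wrist"; returns a dict with "img" (400x640x3 uint8, blue, green, red), "fovy" (degrees; the focal length in pixels is half the picture's height over the tangent of half this angle, whatever the lens; pixels are square), "cx", "cy" (the principal point, pixels), "eye" and "orientation" of the camera in the world. Camera axes: x right, y down, z forward; pixel columns grow to the right and rows downward; lengths in mm; the calibration is good to about 2 mm. A picture is of the moment at which its call begins. There is no depth.
A pose or a line that the arm cannot do raises robot.MotionError and nothing moves.
- robot.hand_in(): hands the job in; it is judged then, once.
Readings, each from a call of its own:
- robot.current_t(): time.
- robot.current_qpos(): joint angles.
- robot.current_joint_vel(): joint speeds.
- robot.current_joint_efforts(): joint torques, N m.
- robot.current_tcp_pos(): TCP position.
- robot.current_eef_rot(): TCP orientation.
- robot.current_contact_force(): force on the tool from outside, world axes, zero at the start.
- robot.current_ft_torque(): the same for the moment, N m.
- robot.current_gripper_width(): opening from 0.0 (shut) to 1.0 (fully open).
- robot.current_finger_force(): force on a finger pad.
Only numpy, scipy, OpenCV 4.12 (cv2) and the standard library are available. Lean on these libraries where they do the work, as an engineer would, in place of code of your own. Each camera call takes 0.05 s, during which the arm holds its last target. There are 200 camera calls.

## Working session

There is one attempt and no reset: what is moved stays moved. The work goes in short steps, each a Python script; the robot and the scene stay as the last script left them, time stands still between calls to the robot, and variables do not carry over. Pictures are saved under pics/ and viewed, at most 14 in all, crops included, and the job is handed in when it is done.

```bash
mkdir -p pics; ls
cat > h.py <<'E'
import numpy as np, cv2
from scipy.spatial.transform import Rotation as R
from bench import robot
def cam(name,save=None):
    d=robot.get_image(name)
    if save: cv2.imwrite(f'pics/{save}.png',d['img'])
    return d
def ray(d,u,v):
    f=d['img'].shape[0]/2/np.tan(np.radians(d['fovy'])/2)
    o=np.array(d['orientation'],float)
    Rm=R.from_euler('xyz',o).as_matrix() if o.size==3 else (o if o.shape==(3,3) else None)
    return np.array(d['eye'],float), Rm@np.array([(u-d['cx'])/f,(v-d['cy'])/f,1.])
def on_plane(d,u,v,z):
    e,r=ray(d,u,v); return e+r*(z-e[2])/r[2]
def project(d,p):
    f=d['img'].shape[0]/2/np.tan(np.radians(d['fovy'])/2)
    Rm=R.from_euler('xyz',d['orientation']).as_matrix()
    c=Rm.T@(np.array(p,float)-d['eye']); return c[0]/c[2]*f+d['cx'],c[1]/c[2]*f+d['cy']
def two(d1,p1,d2,p2):
    e1,r1=ray(d1,*p1);e2,r2=ray(d2,*p2)
    s=np.linalg.lstsq(np.c_[r1,-r2],e2-e1,rcond=None)[0]
    a=e1+s[0]*r1;b=e2+s[1]*r2
    return (a+b)/2,np.linalg.norm(a-b)
E
python3 - <<'E'
from h import *
for n in("scene","top","wrist"):
    d=cam(n,n+'0'); print(n,d['fovy'],d['cx'],d['cy'],d['eye'],d['orientation'])
print(robot.current_eef_rot(),robot.current_t())
E
```

```text
pics
scene 53.96945839125896 315.006260249603 200.52386173290316 [1343.08754751 -298.49895547  810.84614301] [-2.24201184  0.01714519  1.18433661]
top 57.29170449304252 316.11264371930343 201.99208815362803 [ 336.21278622   -4.76636636 1028.0367243 ] [-2.92236244e+00  1.75374616e-03 -1.52415533e+00]
wrist 58.00449525877311 323.74440100649025 196.92839120880672 [ 91.80770001 548.75818306 383.33386885] [2.84338155e+00 6.91366787e-04 1.25371553e+00]
[-3.14022297e+00 -2.67915307e-04  2.82579707e+00] 0.15
```

View pics/top0.png

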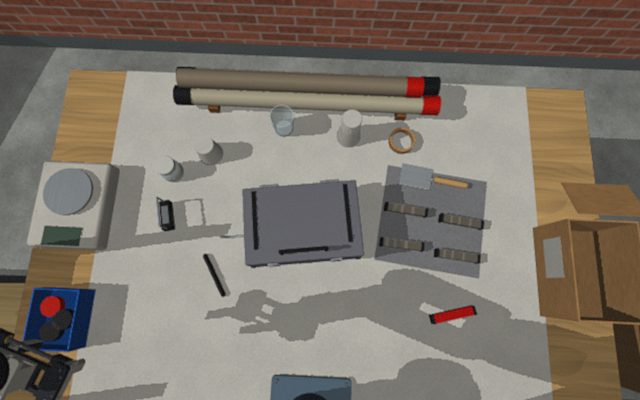

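View pics/scene0.png

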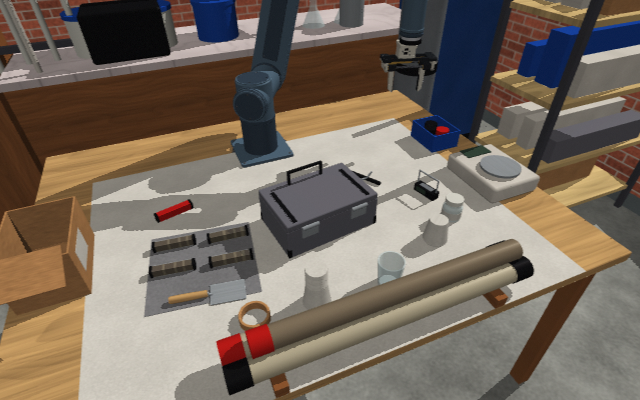

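Top view: the case lies at (303,222) with its bow handle at (303,249), and the hook wire is near (232,236). The logger stands at (166,213). Four samples lie on the mat at (406,209), (461,221), (401,244) and (457,256). Look-alikes: the red sample at (453,314), which is off the mat; the marker at (215,275); the long pipes at the back.

Run:
```python
from h import *
im=cv2.imread('pics/top0.png')
a=cv2.resize(im[150:300,360:500],None,fx=4,fy=4,interpolation=cv2.INTER_CUBIC)
b=cv2.resize(im[150:300,140:200],None,fx=4,fy=4,interpolation=cv2.INTER_CUBIC)
cv2.imwrite('pics/c1.png',np.hstack([b,a]))
d=cam('top')
hsv=cv2.cvtColor(im,cv2.COLOR_BGR2HSV)
print('lid px',im[220,300],'mat',im[270,470],'bench',im[150,450],im[222,475])
def blobs(m,amin):
    cs,_=cv2.findContours(m.astype(np.uint8)*255,cv2.RETR_EXTERNAL,cv2.CHAIN_APPROX_NONE)
    return [c for c in cs if cv2.contourArea(c)>amin]
lid=cv2.inRange(im,tuple(int(x)-14 for x in im[220,300]),tuple(int(x)+14 for x in im[220,300]))
lid=cv2.morphologyEx(lid,cv2.MORPH_CLOSE,np.ones((15,15)))
for c in blobs(lid>0,3000):
    r=cv2.minAreaRect(c);bx=cv2.boxPoints(r);print('lid',r,[on_plane(d,*p,115)[:2].round() for p in bx])
# dark pixels
g=im.max(2)
for c in blobs(cv2.morphologyEx((g<60).astype(np.uint8),cv2.MORPH_OPEN,np.ones((2,2)))>0,12):
    x,y,w,h=cv2.boundingRect(c)
    if 140<x<500 and 150<y<300: print('dark',cv2.minAreaRect(c),on_plane(d,x+w/2,y+h/2,26).round())
```

```text
lid px [102  96  96] mat [106 105 106] bench [161 170 172] [74 81 89]
lid ((353.0365295410156, 217.82501220703125), (262.4566650390625, 106.57229614257812), 2.3320236206054688) [array([368., 236.]), array([643., 253.]), array([ 645., -432.]), array([ 372., -407.])]
lid ((591.5, 112.5), (91.0, 95.0), 90.0) [array([ 953., -609.]), array([ 965., -872.]), array([ 696., -834.]), array([ 685., -585.])]
lid ((233.51490783691406, 73.31615447998047), (156.02552795410156, 535.4541625976562), 72.949462890625) [array([ 847., 1023.]), array([1449., -415.]), array([ 941., -520.]), array([440., 798.])]
dark ((215.0821533203125, 275.96173095703125), (44.70503616333008, 4.0476179122924805), 64.98310089111328) [342. 268.  26.]
dark ((437.5, 253.5), (7.0, 5.0), 90.0) [ 430. -330.   26.]
dark ((304.5235290527344, 250.76458740234375), (4.626203536987305, 49.2502555847168), 84.92039489746094) [420.  31.  26.]
dark ((423.4053649902344, 247.06756591796875), (2.46598482131958, 8.219949722290039), 9.462322235107422) [ 446. -292.   26.]
dark ((382.0, 242.5), (9.0, 4.0), 90.0) [ 453. -179.   26.]
dark ((482.3962707519531, 226.11322021484375), (3.0219318866729736, 8.791075706481934), 15.945395469665527) [ 511. -455.   26.]
dark ((441.5, 218.0), (8.0, 5.0), 90.0) [ 528. -344.   26.]
dark ((427.0, 213.0), (8.0, 2.0), 90.0) [ 541. -304.   26.]
dark ((387.0, 207.0), (8.0, 4.0), 90.0) [ 553. -193.   26.]
dark ((167.43150329589844, 216.3493194580078), (29.468767166137695, 12.823885917663574), 83.9909896850586) [497. 415.  26.]
dark ((255.5586395263672, 220.99655151367188), (56.19697570800781, 4.639039993286133), 86.633544921875) [496. 170.  26.]
dark ((348.392333984375, 213.4593963623047), (57.520626068115234, 4.115965843200684), 84.0938491821289) [529. -86.  26.]
```

View pics/c1.png

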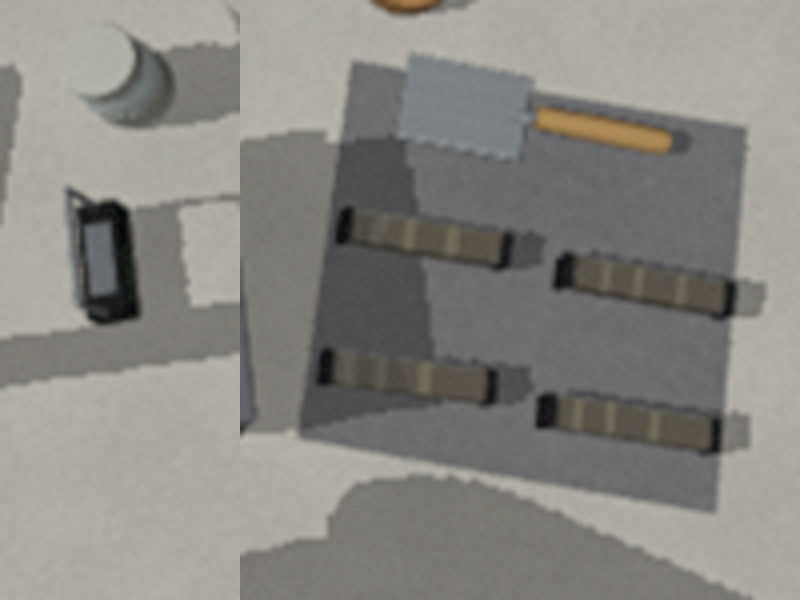

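The crop confirms four brown samples with black caps on the mat. At 4x, with the crop shifted 240 px, they sit at (425,238), (645,284), (407,376) and (630,422), and the red bar lies off the mat. The logger's handle bar is at (72,245) in its half of the crop.

```bash
cat >> h.py <<'E'
def blobs(m,amin):
    cs,_=cv2.findContours((m>0).astype(np.uint8),cv2.RETR_EXTERNAL,cv2.CHAIN_APPROX_NONE)
    return [c for c in cs if cv2.contourArea(c)>amin]
def down(yaw): return [np.pi,0,yaw]
def axis_ends(c):
    "mid-points of the short sides of the min-area box"
    b=cv2.boxPoints(cv2.minAreaRect(c)); l=[np.linalg.norm(b[i]-b[(i+1)%4]) for i in range(4)]
    i=int(np.argmin(l)); return (b[i]+b[(i+1)%4])/2,(b[(i+2)%4]+b[(i+3)%4])/2
E
python3 - <<'E'
from h import *
d=cam('top');im=d['img']
m=cv2.morphologyEx((im.max(2)<60).astype(np.uint8),cv2.MORPH_OPEN,np.ones((2,2)))
for c in blobs(m,12):
    (x,y),_,_=cv2.minAreaRect(c)
    if 200<x<400 and 180<y<265:
        a,b=axis_ends(c); z=157 if y>245 else 118
        A,B=on_plane(d,*a,z),on_plane(d,*b,z); print((A+B)/2,A-B,np.linalg.norm(A-B))
p=(A+B)/2
ok=False
for yaw in (np.pi+.1,np.pi-3.3+.1,):
    try: robot.move_ptp([430,45,360],down(yaw)); ok=True;break
    except robot.MotionError as e: print(e)
w=cam('wrist','w1'); print(yaw,robot.current_qpos(),w['eye'],w['orientation'])
E
```

```text
[410.57452437  27.73418311 157.        ] [  15.68166806 -115.66915913    0.        ] 116.72732793583408
[ 443.28623749 -162.04592703  118.        ] [22.37387515  0.16861729  0.        ] 22.374510524150683
[ 534.02039542 -174.03848875  118.        ] [20.75584737  0.09491745  0.        ] 20.756064403885556
[483.86989065 156.37306483 118.        ] [142.42171506  18.87623827   0.        ] 143.66717541502052
[514.05197995 -76.47025344 118.        ] [146.50956561  18.99670275   0.        ] 147.7360062097201
3.241592653589793 [-1.53598795e-01 -2.07747872e-02  1.51941906e+00  1.80899376e-04
  1.64340870e+00 -1.82533434e+00] [347.44309646  37.84109355 525.2400813 ] [ 2.84295595e+00 -1.12633140e-03  1.67015988e+00]
```

View pics/w1.png

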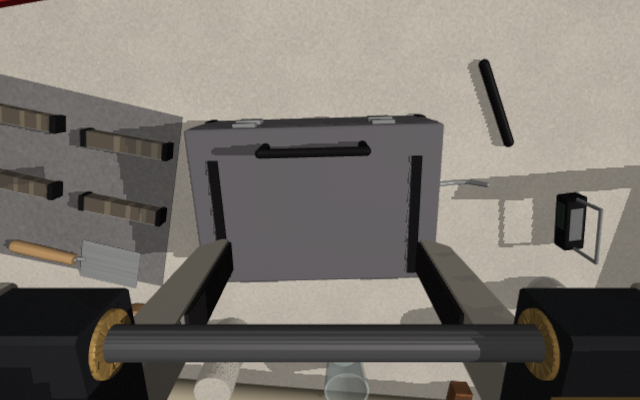

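Wrist view: the lid handle bar spans about (257,151) to (370,149). The lid's front edge runs from (188,128) to (441,126), the hook wire from (442,184) to (488,183), and the logger's bar is at about (597,235).

Run:
```python
from h import *
w=cam('wrist');im=w['img']
m=(im.max(2)<50).astype(np.uint8)
for c in blobs(m,100):
    (x,y),s,_=cv2.minAreaRect(c)
    if y<250:
        a,b=axis_ends(c)
        z=157 if 250<x<380 and y<170 else 117
        A,B=on_plane(w,*a,z),on_plane(w,*b,z);print((x,y),s,a,b,'mid',((A+B)/2).round(1),'len',np.linalg.norm(A-B).round(1),'dir',np.degrees(np.arctan2(*(A-B)[1::-1])).round(2))
# lid edges: subpixel scan
g=cv2.GaussianBlur(im,(3,3),0).astype(float)
for v in (200,220): print(v,[int(q.mean()) for q in g[v,430:450]],[int(q.mean()) for q in g[v,180:215:2]])
for u in (215,300,410): print(u,[int(q.mean()) for q in g[112:142,u]])
for q in ((188,128),(441,126)): print(on_plane(w,*q,115).round(1))
for q in ((442,184),(488,183)): print('hook',on_plane(w,*q,95).round(1))
```

```text
(158.0, 216.5) (19.0, 16.0) [158. 207.] [158. 226.] mid [ 516.8 -145.2  117. ] len 24.5 dir 178.02
(570.524658203125, 221.05694580078125) (31.118680953979492, 56.634891510009766) [572.0954 192.7831] [568.9539 249.3308] mid [474.1 351.2 117. ] len 73.9 dir -165.8
(54.5, 190.0) (18.0, 15.0) [ 54.5 181. ] [ 54.5 199. ] mid [ 495.4 -265.1  117. ] len 22.5 dir 173.34
(216.1399383544922, 199.68942260742188) (78.7509994506836, 10.282029151916504) [211.53926 160.58362] [220.74062 238.79523] mid [490.1 -75.6 117. ] len 97.4 dir -172.89
(167.0, 151.0) (18.0, 12.0) [167. 142.] [167. 160.] mid [ 435.7 -132.2  117. ] len 20.8 dir 178.43
(311.9414978027344, 149.58853149414062) (14.228028297424316, 116.09866333007812) [369.96365 147.81235] [253.91934 151.36472] mid [410.8  32.4 157. ] len 119.2 dir 97.46
(57.0, 123.5) (17.0, 16.0) [ 57. 115.] [ 57. 132.] mid [ 416.8 -253.1  117. ] len 19.1 dir 173.45
(495.6263427734375, 102.80429077148438) (89.8404312133789, 10.37997055053711) [509.0249  145.67975] [482.22775   59.928844] mid [347.8 228.5 117. ] len 100.5 dir 30.56
200 [98, 98, 98, 98, 98, 98, 99, 105, 127, 155, 169, 173, 173, 173, 172, 173, 175, 175, 174, 174] [122, 120, 120, 119, 120, 120, 112, 89, 96, 97, 97, 97, 97, 97, 97, 74, 30, 19]
220 [98, 98, 98, 98, 98, 100, 115, 145, 171, 178, 178, 177, 177, 175, 175, 175, 175, 174, 174, 177] [120, 121, 120, 118, 119, 120, 118, 117, 92, 94, 97, 97, 97, 97, 97, 97, 91, 40]
215 [174, 174, 175, 177, 177, 177, 163, 115, 53, 30, 38, 47, 48, 48, 49, 53, 60, 74, 88, 94, 96, 97, 97, 97, 97, 97, 97, 97, 97, 97]
300 [177, 178, 179, 178, 176, 161, 117, 67, 50, 51, 51, 51, 51, 53, 63, 79, 91, 96, 97, 98, 98, 98, 98, 98, 98, 98, 98, 98, 98, 98]
410 [165, 150, 123, 87, 59, 51, 52, 52, 51, 50, 52, 63, 80, 92, 96, 97, 98, 98, 98, 98, 98, 98, 98, 98, 98, 98, 98, 98, 98, 98]
[ 407.6 -108.9  115. ]
[377.1 173.6 115. ]
hook [448.1 195.2  95. ]
hook [441.2 251.4  95. ]
```

```bash
cat >> h.py <<'E'
CY=0.130   # case yaw
ex=np.array([np.cos(CY),np.sin(CY),0]); ey=np.array([-np.sin(CY),np.cos(CY),0]); ez=np.array([0,0,1.])
def ikok(p,yaw):
    q=robot.inverse_kinematics(list(p),down(yaw)); return q
E
python3 - <<'E'
from h import *
w=cam('wrist');t=robot.current_tcp_pos()
print('tcp px',project(w,t))
robot.move_gripper(0.35)
b=np.array([410.8,31,157.])
for yaw in (CY+np.pi/2,CY-np.pi/2): print(yaw,ikok(b+[0,0,80],yaw),ikok(b+ex*275+ez*93,yaw))
E
```

```text
tcp px (np.float64(322.287710661426), np.float64(257.27277502661565))
1.7007963267948965 [-0.19698597 -0.01031455  1.80240698  0.          1.34950022 -0.32698597] [-0.06484723  0.49566011  1.10981515  0.          1.53611739 -0.19484723]
-1.4407963267948967 [-1.96985975e-01 -1.03145467e-02  1.80240698e+00 -4.44089210e-16
  1.34950022e+00  2.81460668e+00] [-6.48472309e-02  4.95660112e-01  1.10981515e+00 -4.44089210e-16
  1.53611739e+00  2.94674542e+00]
```

Run:
```python
from h import *
b=np.array([410.8,31,157.]);yaw=CY+np.pi/2
robot.move_ptp(list(b+[0,0,80]),down(yaw))
w=cam('wrist','w2')
print(robot.move_linear(list(b-[0,0,15]),speed=100,f_stop=8), robot.current_tcp_pos())
robot.move_gripper(0.0)
print(robot.current_gripper_width()*93,robot.current_finger_force(),robot.current_contact_force(),robot.current_t())
```

```text
False [411.28038743  30.93772808 142.51002659]
8.997772990543266 29.996040165424347 [ 9.42949344  3.6400484  -6.10169866] 6.5083
```

View pics/w2.png

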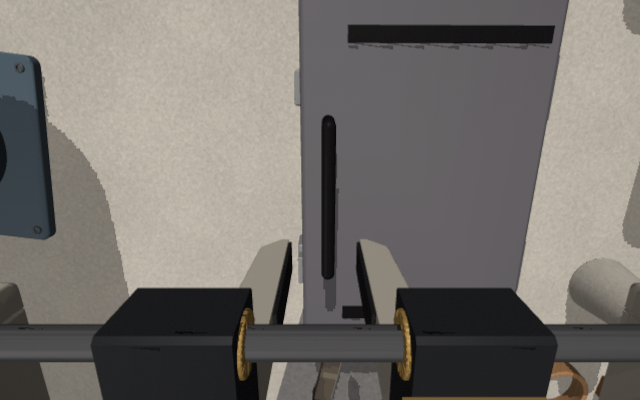

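The bar is gripped (9 to 10 mm opening) and appears at (328,118) to (328,277), parallel to the fingers. Now I'll swing the lid open.

Run:
```python
from h import *
w=cam('wrist')
img=cv2.imread('pics/w2.png')
t=robot.current_tcp_pos()
# bar mid from the w2 picture: camera rigid to the tool; tool was 95 higher
dd=dict(w); dd['eye']=np.array(w['eye'])+[0,0,94.5]
print('bar mid',on_plane(dd,328,197.5,157), on_plane(dd,328,118,157),on_plane(dd,328,277,157))
b=np.array([411.5,31,157.]); off=t-b; off[2]=-15
hinge=b+174*ex-62*ez; hinge[2]=95
np.save('hinge.npy',np.r_[hinge,off]); print(hinge,off)
def bar(th):
    ph=np.arctan2(62,-174)-th; r=np.hypot(174,62); return hinge+r*np.cos(ph)*ex+r*np.sin(ph)*ez
for th in np.arange(.12,1.77,.12).tolist()+[1.76]:
    robot.move_linear(list(bar(th)+[0,0,-15]),speed=110)
    print(round(th,2),robot.current_contact_force().round(1) if hasattr(robot.current_contact_force(),'round') else robot.current_contact_force(),round(robot.current_gripper_width()*93,1),end='; ')
print(robot.current_t())
cam('scene','s2')
```

```text
bar mid [416.31565761  38.73533855 157.        ] [409.03885406  93.78911222 157.        ] [424.6489305  -24.31131598 157.        ]
[584.03176951  53.55634082  95.        ] [  2.76510865   0.30666435 -15.        ]
0.12 [ 7.6  1.7 -7.5] 9.3; 0.24 [ 6.6  0.4 -7.7] 9.0; 0.36 [ 6.5  0.6 -8.7] 8.8; 0.48 [ 2.2 -1.7 -6.6] 9.2; 0.6 [-5.1 -2.   2.3] 8.7; 0.72 [-7.3 -2.5  7.5] 8.8; 0.84 [-5.9 -2.4  7.2] 9.3; 0.96 [-3.2 -1.3  6.1] 8.8; 1.08 [-1.9 -2.9  6.2] 9.1; 1.2 [-2.2 -2.3  5. ] 8.9; 1.32 [-0.1 -3.   4.1] 9.0; 1.44 [ 1.3 -4.2  3.8] 8.8; 1.56 [ 1.5 -3.9  3.4] 8.8; 1.68 [ 2.1 -4.1  2.3] 9.1; 1.76 [ 2.2 -4.4  2.8] 8.7; 11.7417
```

View pics/s2.png

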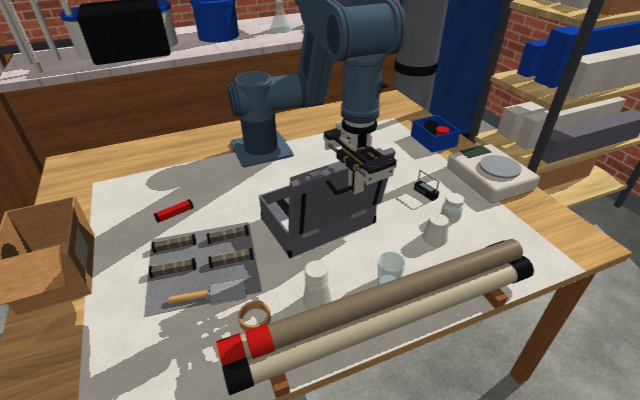

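The lid is open: in the scene view it stands up with the gripper at its top edge, near (350,180). Next I release it, back off and look into the case.

Run:
```python
from h import *
robot.move_gripper(0.3)
robot.sleep(.5)
t=np.array(robot.current_tcp_pos());print(t)
robot.move_linear(list(t+[0,0,110]),speed=150)
print(robot.current_contact_force())
yaw=CY+np.pi
# view case from robot side: camera toward robot
robot.move_ptp([400,40,300],down(yaw)); 
w=cam('wrist','w3');print(w['eye'],robot.current_t())
```

```text
[676.8703535   65.65689833 239.25803452]
[ 0.01729857 -0.56953675 -1.6276107 ]
[318.15120637  29.94952206 465.39616193] 15.2667
```

View pics/w3.png

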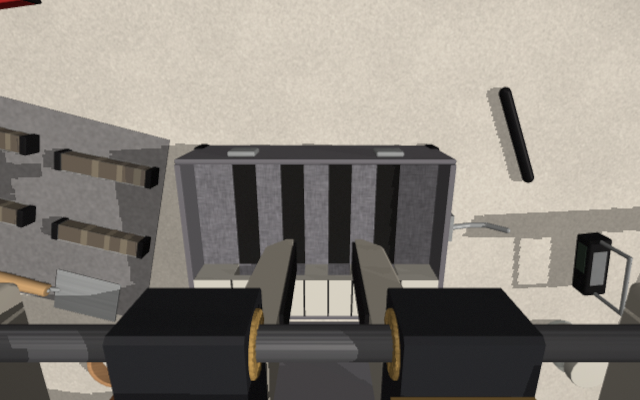

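Wrist view into the open case: the dark lanes are at u of about 245, 292, 340 and 388 (row 200). The block starts at row 264, the inner front rim is at row 164, and the hook tip is at (507,231).

Run:
```python
from h import *
w=cam('wrist');im=w['img'];g=im.mean(2)
P={i:[] for i in range(4)}
for v in range(178,232,3):
    for i,u0 in enumerate((245,292,340,388)):
        row=g[v,u0-22:u0+22]; thr=(row.min()+np.percentile(row,75))/2
        ii=np.flatnonzero(row<thr)
        if len(ii): P[i].append((u0-22+(ii[0]+ii[-1])/2,v,ii[-1]-ii[0]+1))
for i in P:
    q=np.array(P[i]); X=np.array([on_plane(w,u,v,55) for u,v,_ in q])
    k=np.polyfit(X[:,0],X[:,1],1); print('lane',i+1,'yaw',np.arctan(k[0]).round(4),'y@450',np.polyval(k,450).round(1),'width',np.median(q[:,2]), 'range x',X[[0,-1],0].round(1))
for u in (214,270,316,405,425): print(u,[int(x) for x in g[140:180,u]],'|',[int(x) for x in g[255:290,u]])
```

```text
lane 1 yaw 0.1287 y@450 -46.8 width 22.0 range x [432.7 496.4]
lane 2 yaw 0.1298 y@450 9.5 width 22.0 range x [425.5 489.2]
lane 3 yaw 0.1304 y@450 66.2 width 22.0 range x [418.3 482.1]
lane 4 yaw 0.1256 y@450 122.7 width 22.0 range x [411.2 475. ]
214 [200, 202, 202, 203, 168, 99, 57, 57, 57, 56, 57, 56, 58, 57, 59, 60, 59, 60, 66, 95, 115, 114, 108, 93, 102, 113, 113, 116, 117, 118, 119, 117, 119, 118, 119, 118, 117, 117, 115, 115] | [112, 110, 110, 106, 103, 106, 110, 112, 112, 110, 110, 111, 110, 110, 110, 111, 111, 110, 110, 110, 110, 110, 108, 107, 125, 179, 205, 205, 205, 205, 205, 206, 161, 78, 20]
270 [199, 194, 195, 201, 159, 88, 60, 59, 58, 60, 60, 60, 60, 60, 59, 60, 59, 60, 64, 96, 116, 114, 108, 97, 107, 121, 123, 122, 118, 117, 121, 117, 118, 121, 124, 121, 118, 119, 118, 113] | [98, 99, 98, 98, 99, 98, 99, 99, 99, 99, 99, 98, 98, 99, 98, 98, 99, 99, 99, 98, 98, 99, 98, 98, 99, 98, 98, 99, 99, 99, 98, 98, 98, 98, 99]
316 [208, 211, 209, 173, 128, 90, 57, 57, 57, 60, 59, 60, 59, 60, 61, 59, 60, 60, 62, 95, 115, 115, 109, 98, 107, 116, 111, 112, 112, 113, 115, 114, 113, 
[... 190 characters left out ...]
5, 205, 205, 205, 206]
405 [198, 199, 200, 200, 175, 112, 60, 60, 59, 60, 59, 59, 60, 61, 59, 60, 58, 59, 60, 91, 114, 115, 110, 93, 72, 70, 77, 78, 79, 81, 81, 79, 78, 77, 75, 75, 78, 77, 76, 76] | [79, 79, 78, 79, 84, 87, 85, 83, 85, 98, 107, 106, 106, 106, 109, 110, 108, 106, 106, 108, 110, 111, 110, 110, 110, 172, 205, 205, 205, 205, 205, 205, 161, 77, 21]
425 [200, 199, 197, 166, 98, 37, 48, 56, 59, 60, 60, 59, 59, 61, 59, 60, 60, 58, 58, 92, 115, 117, 111, 94, 72, 71, 74, 74, 74, 75, 74, 75, 76, 78, 77, 80, 81, 78, 79, 80] | [77, 79, 84, 84, 83, 83, 84, 83, 85, 98, 106, 106, 106, 105, 105, 106, 105, 106, 106, 106, 109, 110, 110, 111, 111, 172, 205, 205, 206, 205, 205, 205, 160, 78, 21]
```

Run:
```python
from h import *
w=cam('wrist')
for n,u,v,z in (('block top edge 44',316,279.8,95),('block foot 44',316,259.5,55),('front outer -98',316,158.7,95),('front inner -92',316,163,95)):
    print(n,on_plane(w,u,v,z).round(1))
# case frame: lateral from lanes, along from front rim
CYn=.1295; ex=np.array([np.cos(CYn),np.sin(CYn),0]);ey=np.array([-np.sin(CYn),np.cos(CYn),0])
L=np.array([450,37.9,0]); print('lat',L@ey)
for n,u,v,z in (('-98',316,158.7,95),('-92',316,163,95),('44top',316,279.8,95)): print(n,on_plane(w,u,v,z)@ex)
lat=L@ey; 
# probes: grip the right side wall and the front wall
def probe(p,yaw):
    p=np.array(p,float)
    robot.move_ptp([*p[:2],150],down(yaw)); robot.move_linear([*p[:2],82],speed=100,f_stop=6)
    t0=np.array(robot.current_tcp_pos()); robot.move_gripper(0.0); robot.sleep(.2)
    t=np.array(robot.current_tcp_pos()); f=np.array(robot.current_contact_force()); wd=robot.current_gripper_width()*93
    robot.move_gripper(0.3); robot.move_linear([*p[:2],150],speed=150)
    print('cmd',p,'at',t0.round(2),'gripped',t.round(2),'f',f.round(1),'w',round(wd,2)); return t
xo=on_plane(w,316,160.8,95)@ex+95   # case centre along ex
robot.move_gripper(.3)
C=xo*ex+lat*ey; print('centre',C)
a=probe(C-145*ey-20*ex,CYn+np.pi)
b=probe(C-95*ex+10*ey,CYn+np.pi/2)
lat2=a@ey+145; xo2=b@ex+95; print('lat',lat,lat2,'along',xo,xo2,robot.current_t())
```

```text
block top edge 44 [532.1  48.7  95. ]
block foot 44 [526.7  47.3  55. ]
front outer -98 [391.3  31.5  95. ]
front inner -92 [395.8  32.   95. ]
lat -20.529607828985995
-98 392.06271204633623
-92 396.61187941211654
44top 533.9371237336122
centre [487.83456114  42.82714969   0.        ]
cmd [ 486.7270895  -103.54147231    0.        ] at [ 487.24 -103.56   82.69] gripped [ 487.1  -104.41   82.41] f [-0.5 -4.8  3. ] w 5.34
cmd [392.33865194  40.47527274   0.        ] at [392.79  40.35  82.34] gripped [393.84  40.46  82.54] f [ 4.5  1.5 -0.3] w 5.76
lat -20.529607828985995 -21.43751789726332 along 489.28034806216874 490.7624804682187 23.5333
```

The probes agree with the camera to 1–1.5 mm. Next I fix the case frame and locate the samples from above the mat.

```bash
cat >> h.py <<'E'
CY=0.1295
ex=np.array([np.cos(CY),np.sin(CY),0]); ey=np.array([-np.sin(CY),np.cos(CY),0])
def case(x,y,z): return (490.76+x)*ex+(-21.44+y)*ey+np.array([0,0,z])
MUDZ=14
def cores(w,z=MUDZ,lo=70,hi=130):
    im=w['img'].astype(int); rb=im[...,2]-im[...,0]
    m=((rb>7)&(rb<45)&(im.max(2)<150)).astype(np.uint8)
    m=cv2.morphologyEx(cv2.morphologyEx(m,cv2.MORPH_OPEN,np.ones((3,3))),cv2.MORPH_CLOSE,np.ones((7,7)))
    out=[]
    for c in blobs(m,150):
        a,b=axis_ends(c); A,B=on_plane(w,*a,z),on_plane(w,*b,z); L=np.linalg.norm(A-B); wd=min(cv2.minAreaRect(c)[1])
        if lo<L<hi: out.append(dict(c=(A+B)/2,yaw=np.arctan2(*(A-B)[1::-1])%np.pi,L=L,px=tuple(np.round((a+b)/2)),wpx=wd))
    return out
def look_mat(): 
    robot.move_ptp([400,-270,330],down(np.pi)); return cam('wrist')
E
python3 - <<'E'
from h import *
w=look_mat(); cv2.imwrite('pics/w4.png',w['img'])
for c in cores(w): print(c['c'].round(1),round(c['yaw'],3),round(c['L'],1),c['px'],round(c['wpx'],1))
d=cam('top')
for c in cores(d): print('top',c['c'].round(1),round(c['yaw'],3),round(c['L'],1),c['px'])
print(robot.current_t())
E
```

```text
[ 783.6 -353.5   14. ] 3.099 73.9 (np.float32(272.0), np.float32(381.0)) 11.0
[ 780.5 -762.2   14. ] 1.568 80.6 (np.float32(24.0), np.float32(380.0)) 37.0
[ 772.  -188.4   14. ] 2.162 122.2 (np.float32(373.0), np.float32(375.0)) 47.7
[636.8 201.8  14. ] 0.243 72.8 (np.float32(630.0), np.float32(303.0)) 18.0
[ 634.3 -743.2   14. ] 2.893 72.6 (np.float32(14.0), np.float32(303.0)) 27.0
[ 429.5 -384.4   14. ] 1.473 106.6 (np.float32(239.0), np.float32(172.0)) 19.6
top [ 146.7 -816.4   14. ] 3.004 84.7 (np.float32(630.0), np.float32(374.0))
top [ 454.8 -235.3   14. ] 1.499 105.0 (np.float32(402.0), np.float32(244.0))
top [ 526.7 -403.5   14. ] 1.437 103.6 (np.float32(462.0), np.float32(221.0))
top [562.  639.9  14. ] 0.05 118.9 (np.float32(95.0), np.float32(192.0))
top [ 888.7 -389.3   14. ] 3.107 102.4 (np.float32(452.0), np.float32(102.0))
top [1122.8 -146.5   14. ] 0.013 97.7 (np.float32(373.0), np.float32(32.0))
25.4417
```

View pics/w4.png

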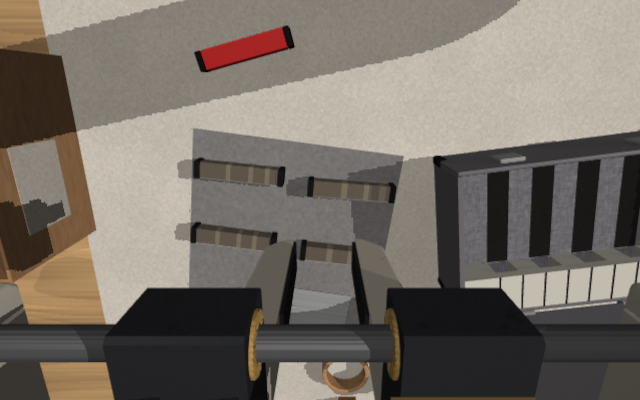

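The wrist view of the mat shows four samples at (240,172), (351,190), (233,237) and (327,252), the last half hidden by the fingers. The red look-alike is at (245,50), off the mat. I'll move the viewpoint and loosen the mask.

```bash
cat >> h.py <<'E'
def cores(w,z=MUDZ,lo=80,hi=130,box=(370,640,-500,-120)):
    im=w['img'].astype(int); rb=im[...,2]-im[...,0]
    m=((rb>3)&(rb<45)&(im.max(2)<125)&(im.max(2)>35)).astype(np.uint8)
    m=cv2.morphologyEx(m,cv2.MORPH_OPEN,np.ones((3,3)))
    m=cv2.morphologyEx(m,cv2.MORPH_CLOSE,np.ones((7,7)))
    m=cv2.morphologyEx(m,cv2.MORPH_OPEN,np.ones((5,5)))
    out=[]
    for c in blobs(m,150):
        a,b=axis_ends(c); A,B=on_plane(w,*a,z),on_plane(w,*b,z); L=np.linalg.norm(A-B); wd=min(cv2.minAreaRect(c)[1]); C=(A+B)/2
        if box[0]<C[0]<box[1] and box[2]<C[1]<box[3] and L>40: out.append(dict(c=C,yaw=np.arctan2(*(A-B)[1::-1])%np.pi,L=L,px=tuple(np.round((a+b)/2)),wpx=wd))
    return out
def look_mat(): 
    robot.move_ptp([455,-300,330],down(np.pi)); return cam('wrist')
E
python3 - <<'E'
from h import *
w=look_mat(); cv2.imwrite('pics/w5.png',w['img'])
for c in cores(w): print(c['c'].round(1),round(c['yaw'],3),round(c['L'],1),c['px'],round(c['wpx'],1))
print(robot.current_t(), w['img'][170:190:3,240])
E
```

```text
[ 562.5 -327.3   14. ] 2.997 347.1 (np.float32(305.0), np.float32(214.0)) 216.8
25.85 [[113 115 118]
 [114 117 121]
 [114 116 121]
 [114 117 121]
 [115 117 121]
 [111 113 117]
 [111 115 117]]
```

Run:
```python
from h import *
im=cv2.imread('pics/w5.png')
from collections import Counter
hsv=cv2.cvtColor(im,cv2.COLOR_BGR2HSV)
m=(hsv[...,1]>22).astype(np.uint8)*255
v=np.hstack([im[60:260,120:440],cv2.cvtColor(m[60:260,120:440],cv2.COLOR_GRAY2BGR)])
v=cv2.resize(v,(800,250)); 
s=cv2.applyColorMap(np.clip(hsv[60:260,120:440,1]*4,0,255).astype(np.uint8),cv2.COLORMAP_JET)
r=cv2.applyColorMap(np.clip((im[60:260,120:440,2].astype(int)-im[60:260,120:440,0])*10,0,255).astype(np.uint8),cv2.COLORMAP_JET)
cv2.imwrite('pics/v5.png',np.vstack([v,cv2.resize(np.hstack([s,r]),(800,250))]))
```

```text
(no output)
```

View pics/v5.png

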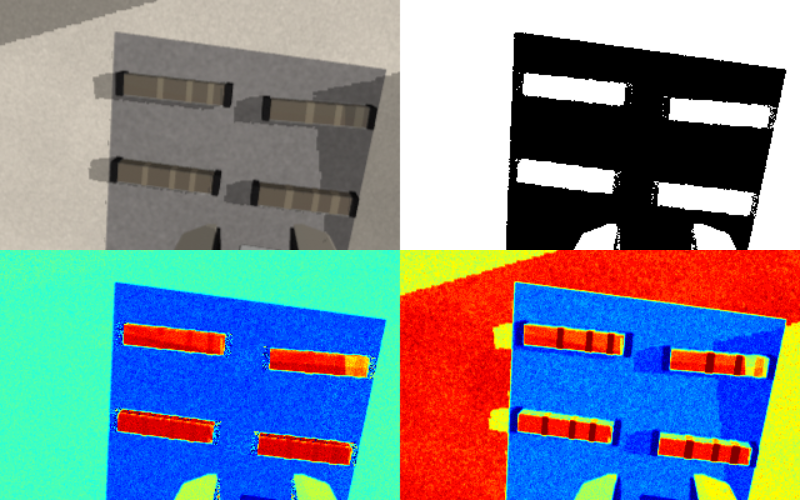

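The saturation mask isolates the four samples cleanly, at display positions (574,87), (718,112), (566,175) and (705,198). I'll use that, then pick the first one.

```bash
cat >> h.py <<'E'
def cores(w,z=MUDZ,box=(370,640,-500,-120)):
    hsv=cv2.cvtColor(w['img'],cv2.COLOR_BGR2HSV)
    m=((hsv[...,1]>38)&(hsv[...,2]>35)&(hsv[...,2]<150)&(hsv[...,0]<30)).astype(np.uint8)
    m=cv2.morphologyEx(cv2.morphologyEx(m,cv2.MORPH_CLOSE,np.ones((5,5))),cv2.MORPH_OPEN,np.ones((5,5)))
    out=[]
    for c in blobs(m,150):
        a,b=axis_ends(c); A,B=on_plane(w,*a,z),on_plane(w,*b,z); L=np.linalg.norm(A-B); wd=min(cv2.minAreaRect(c)[1]); C=(A+B)/2
        if box[0]<C[0]<box[1] and box[2]<C[1]<box[3] and 50<L<140: out.append(dict(c=C,yaw=np.arctan2(*(A-B)[1::-1])%np.pi,L=L,px=tuple(np.round((a+b)/2)),wpx=wd))
    return out
def pick(c,dz=0):
    p=c['c'].copy(); yaw=c['yaw']
    robot.move_gripper(.6)
    robot.move_ptp([p[0],p[1],80],down(yaw))
    robot.move_linear([p[0],p[1],5],speed=120,f_stop=10)
    robot.move_gripper(0.); robot.sleep(.1)
    t=np.array(robot.current_tcp_pos())
    robot.move_linear([t[0],t[1],190],speed=200)
    print('pick at',t.round(1),'cmd',p.round(1),'width',round(robot.current_gripper_width()*93,1),'F',round(robot.current_finger_force(),1),'t',robot.current_t())
    return t
E
python3 - <<'E'
from h import *
w=look_mat()
cs=cores(w)
for c in cs: print(c['c'].round(1),round(c['yaw'],3),round(c['L'],1),c['px'],round(c['wpx'],1))
c=max(cs,key=lambda c:c['c'][1])
pick(c)
robot.move_ptp(list(case(-24,-84,190)),down(CY+np.pi))
w=cam('wrist','w6')
print(robot.current_gripper_width()*93,robot.current_t(),robot.current_tcp_pos(),robot.current_eef_rot())
E
```

```text
[ 552.4 -241.5   14. ] 1.452 106.8 (np.float32(364.0), np.float32(219.0)) 18.3
[ 525.3 -398.8   14. ] 1.426 106.6 (np.float32(252.0), np.float32(201.0)) 18.1
[ 454.4 -230.3   14. ] 1.486 105.1 (np.float32(375.0), np.float32(150.0)) 17.4
[ 429.1 -384.    14. ] 1.468 106.4 (np.float32(259.0), np.float32(131.0)) 17.6
pick at [ 454.5 -230.4    5.3] cmd [ 454.4 -230.3   14. ] width 23.9 F 30.0 t 30.925
23.917443194817213 32.2583 [476.38774877 -44.66306856 189.6332109 ] [ 3.14144608e+00 -6.33226256e-04 -3.01366441e+00]
```

View pics/w6.png

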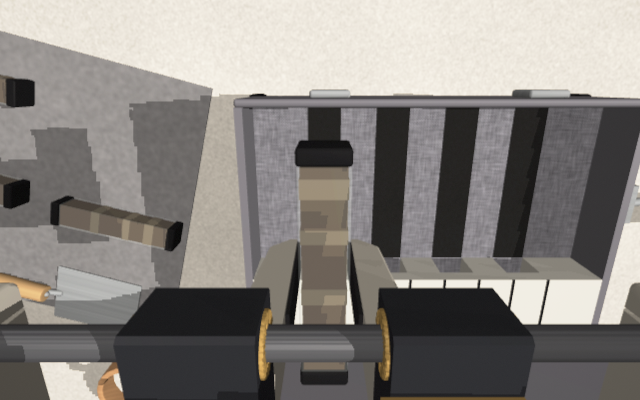

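The sample is held straight, with its rear cap at (324,150) over lane 1 and the lane continuing at (326,118). Next: check its offset in the grip, lower it and slide it in.

```bash
cat >> h.py <<'E'
def tail(w):
    "rear top edge of the held core: row of the step from black cap to what lies beyond it -> along-offset of the core centre in the grip (+ = toward +ex)"
    t=np.array(robot.current_tcp_pos()); g=w['img'].max(2)
    u,v=project(w,t-60*ex+[0,0,20.7]); u,v=int(round(u)),int(round(v))
    hsv=cv2.cvtColor(w['img'],cv2.COLOR_BGR2HSV)
    return t,(u,v)
def insert(y,off=0.,zt=60):
    "off: core centre ahead of TCP along ex"
    yaw=CY+np.pi; x0=-24-off
    robot.move_ptp(list(case(x0,y,130)),down(yaw))
    print('touch',robot.move_linear(list(case(x0,y,zt)),speed=80,f_stop=8),np.round(robot.current_tcp_pos(),1))
    robot.move_linear(list(case(x0+5,y,zt)),speed=50)
    hit=robot.move_linear(list(case(24-off+6,y,zt)),speed=50,f_stop=14)
    t=np.array(robot.current_tcp_pos())
    print('push hit',hit,'case x of TCP',round(t@ex-490.76,1),'y',round(t@ey+21.44,1),'core x',round(t@ex-490.76+off,1),np.round(robot.current_contact_force(),1),'w',round(robot.current_gripper_width()*93,1),'t',robot.current_t())
    return t@ex-490.76+off
E
python3 - <<'E'
from h import *
w=cam('wrist'); t=np.array(robot.current_tcp_pos())
print('pred tail px',project(w,t-60*ex+[0,0,20.7]),project(w,t-50*ex+[0,0,20.7]))
print([int(x) for x in w['img'][132:172,324].max(1)])
E
```

```text
pred tail px (np.float64(321.33970534282645), np.float64(145.36164293134865)) (np.float64(321.45776810993027), np.float64(169.70225178087767))
[37, 38, 39, 38, 38, 38, 38, 35, 25, 19, 19, 20, 18, 20, 20, 21, 28, 34, 35, 36, 36, 36, 35, 34, 35, 34, 34, 32, 32, 32, 33, 31, 30, 25, 43, 89, 117, 125, 126, 127]
```

Run:
```python
from h import *
x=insert(-84,1.5)
w=cam('wrist','w7')
```

```text
touch False [475.5 -44.6  60.5]
push hit True case x of TCP 21.9 y -83.4 core x 23.4 [ 0.3 -0.3 -1.4] w 23.6 t 34.7917
```

View pics/w7.png

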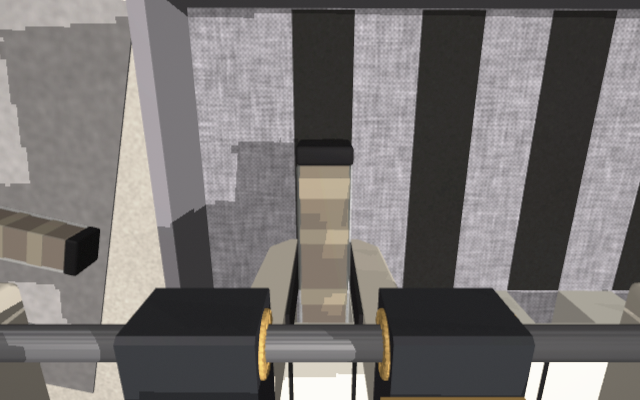

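The sample is in slot 1 with its tail at (325,145), centred on the lane, and it stopped at the expected x. I'll release it, then seat it from behind with closed fingers to verify.

```bash
cat >> h.py <<'E'
def release():
    robot.move_gripper(.45); t=np.array(robot.current_tcp_pos()); robot.move_linear([t[0],t[1],125],speed=150)
def seat(y):
    yaw=CY+np.pi; robot.move_linear(list(case(-64,y,125)),speed=200); robot.move_gripper(0.)
    robot.move_linear(list(case(-64,y,62)),speed=150,f_stop=8)
    robot.move_linear(list(case(-52,y,62)),speed=60,f_stop=14)
    hit=robot.move_linear(list(case(-36,y,62)),speed=30,f_stop=14); x=np.array(robot.current_tcp_pos())@ex-490.76
    print('seat',hit,round(x,1),np.round(robot.current_contact_force(),1),robot.current_t())
    robot.move_linear(list(case(-64,y,62)),speed=150); robot.move_linear(list(case(-64,y,140)),speed=200)
    return x
E
python3 - <<'E'
from h import *
release(); seat(-84)
w=look_mat(); cv2.imwrite('pics/w8.png',w['img'])
for c in cores(w): print(c['c'].round(1),round(c['yaw'],3),round(c['L'],1),c['px'],round(c['wpx'],1))
print(robot.current_t())
E
```

```text
seat True -45.8 [-0.5 -0.2 -0.1] 38.65
[ 552.4 -241.7   14. ] 1.448 107.1 (np.float32(363.0), np.float32(219.0)) 18.5
[ 525.2 -398.8   14. ] 1.431 106.8 (np.float32(251.0), np.float32(201.0)) 18.5
[ 429.1 -384.1   14. ] 1.459 106.6 (np.float32(258.0), np.float32(132.0)) 17.7
40.7083
```

```bash
cat >> h.py <<'E'
def hold_check(y):
    robot.move_ptp(list(case(-24,y,190)),down(CY+np.pi)); w=cam('wrist'); g=w['img'].max(2).astype(int)
    col=g[100:240,321:328].mean(1); r=[i+100 for i in range(4,134) if col[i-3:i].max()<60 and col[i+3:i+6].min()>65]
    hsv=cv2.cvtColor(w['img'],cv2.COLOR_BGR2HSV)
    m=((hsv[...,1]>38)&(hsv[...,2]>35)&(hsv[...,2]<220)&(hsv[...,0]<30))
    us=[(v,np.flatnonzero(m[v,280:370]).mean().round(1)+280) for v in (180,200,225) if m[v,280:370].any()]
    b=np.mean(r[:3]) if r else None
    print('boundary rows',r,'cols',us,'w',round(robot.current_gripper_width()*93,1),'t',robot.current_t()); return w,b
E
python3 - <<'E'
from h import *
w=look_mat(); cs=cores(w)
c=max(cs,key=lambda c:c['c'][1]); pick(c)
w,b=hold_check(-28); cv2.imwrite('pics/w9.png',w['img'])
E
```

```text
pick at [ 552.5 -242.3    5.3] cmd [ 552.4 -242.2   14. ] width 23.8 F 30.0 t 46.225
boundary rows [165, 166, 167] cols [(180, np.float64(323.5)), (200, np.float64(323.5)), (225, np.float64(324.0))] w 23.9 t 47.5667
```

Run:
```python
from h import *
insert(-28,1.5); release(); seat(-28)
w=look_mat(); cs=cores(w)
for c in cs: print(c['c'].round(1),round(c['yaw'],3),round(c['L'],1))
c=max(cs,key=lambda c:c['c'][0]); pick(c)
w,b=hold_check(28); cv2.imwrite('pics/w10.png',w['img'])
```

```text
touch False [468.2  11.   60.5]
push hit True case x of TCP 21.8 y -27.6 core x 23.3 [-0.3  0.5 -1.3] w 23.9 t 50.05
seat True -45.7 [-0.1  0.5  1. ] 53.8583
[ 525.3 -398.7   14. ] 1.424 106.7
[ 429.1 -384.    14. ] 1.468 106.6
pick at [ 525.5 -398.9    5.3] cmd [ 525.3 -398.7   14. ] width 23.9 F 30.0 t 61.125
boundary rows [159, 160, 161] cols [(180, np.float64(323.5)), (200, np.float64(323.5)), (225, np.float64(323.5))] w 24.0 t 62.8917
```

Run:
```python
from h import *
insert(28,-1.0); release(); seat(28)
w=look_mat(); cs=cores(w)
for c in cs: print(c['c'].round(1),round(c['yaw'],3),round(c['L'],1))
c=max(cs,key=lambda c:c['c'][0]); pick(c)
w,b=hold_check(84); cv2.imwrite('pics/w11.png',w['img'])
```

```text
touch False [463.5  66.9  60.5]
push hit True case x of TCP 24.2 y 28.4 core x 23.2 [-0.5  0.  -1.7] w 23.9 t 65.3833
seat True -45.7 [0.4 0.3 0.1] 69.2167
[ 428.9 -384.1   14. ] 1.46 107.0
pick at [ 429.  -384.3    5.3] cmd [ 428.9 -384.1   14. ] width 24.3 F 30.0 t 76.5417
boundary rows [159, 160, 161] cols [(180, np.float64(323.5)), (200, np.float64(323.5)), (225, np.float64(324.0))] w 23.9 t 78.4333
```

Run:
```python
from h import *
insert(84,-1.0); release(); seat(84)
robot.move_ptp([400,40,300],down(CY+np.pi)); robot.move_gripper(.9)
cam('wrist','w12'); cam('top','t12'); print(len(cores(cam('top'))),robot.current_t())
```

```text
touch False [456.3 122.5  60.5]
push hit True case x of TCP 24.4 y 84.2 core x 23.4 [ 0.3  0.2 -1.2] w 23.5 t 80.9333
seat True -45.6 [0.7 0.3 0.1] 84.7667
0 87.825
```

View pics/w12.png

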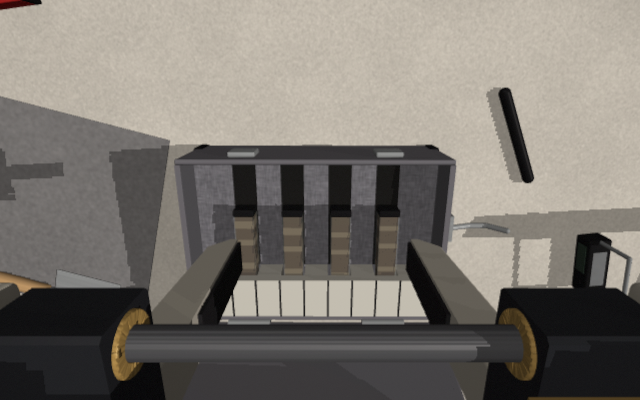

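All four samples show the same tails at row 212 (u of about 246, 292, 340 and 388) and the mat is free of samples. Closing the lid.

Run:
```python
from h import *
yaw=CY+np.pi/2
def bar(th):
    ph=np.arctan2(62,-174)-th; r=np.hypot(174,62); return case(98+r*np.cos(ph),-4,95+r*np.sin(ph))
robot.move_gripper(.3)
robot.move_linear(list(np.array(robot.current_tcp_pos())+[0,0,60]))
robot.move_ptp(list(bar(1.8)+[0,0,110]),down(yaw))
print(robot.move_linear(list(bar(1.8)+[0,0,-15]),speed=120,f_stop=8),robot.current_tcp_pos())
robot.move_gripper(0.); print('w',robot.current_gripper_width()*93,robot.current_contact_force(),robot.current_tcp_pos()-(bar(1.8)+[0,0,-15]))
if 7<robot.current_gripper_width()*93<12:
    for th in list(np.arange(1.68,.05,-.12))+[.04]:
        robot.move_linear(list(bar(th)+[0,0,-15]),speed=110)
        print(round(th,2),np.round(robot.current_contact_force(),1),round(robot.current_gripper_width()*93,1),end='; ')
    print(robot.move_linear(list(bar(0)+[0,0,-15]),speed=30,f_stop=12),robot.current_tcp_pos(),robot.current_contact_force(),robot.current_t())
```

```text
False [686.70179921  63.68557858 236.5110705 ]
w 9.025847658758584 [-0.90978619 -1.07796218  3.02543282] [-0.03664685 -0.01717804  0.487515  ]
1.68 [1.7 1.2 2.7] 8.9; 1.56 [3.  1.5 5.6] 9.4; 1.44 [2.  2.9 7.4] 8.8; 1.32 [0.1 2.7 7.5] 8.8; 1.2 [-1.1  3.4  6.6] 9.1; 1.08 [-1.1  4.   2.8] 8.9; 0.96 [-0.1  4.5 -1.8] 8.9; 0.84 [-1.6  5.5 -2.3] 8.9; 0.72 [-0.5  6.  -1.8] 8.6; 0.6 [-0.1  6.  -2.3] 9.0; 0.48 [-0.5  5.4 -3.3] 8.9; 0.36 [-0.1  5.6 -2.7] 9.2; 0.24 [-1.5  6.2 -1.9] 9.1; 0.12 [-0.3  6.1 -2.6] 8.8; 0.04 [-0.9  4.1 -2.4] 8.9; False [415.13856484  28.15211032 142.64416106] [-1.42971878  3.88116592 -1.14959031] 98.1167
```

Run:
```python
from h import *
robot.move_gripper(.3); t=np.array(robot.current_tcp_pos()); robot.move_linear([t[0],t[1],250],speed=180)
d=cam('top'); m=(d['img'].max(2)<50).astype(np.uint8); m[:, :150]=0; m[:,190:]=0; m[:190]=0;m[240:]=0
c=max(blobs(cv2.morphologyEx(m,cv2.MORPH_CLOSE,np.ones((15,15))),50),key=cv2.contourArea); r=cv2.minAreaRect(c); print(r); P=on_plane(d,*r[0],14); print('top est',P)
robot.move_ptp([P[0]-40,P[1],300],down(np.pi)); w=cam('wrist','w13'); print(robot.current_qpos(),robot.current_t())
```

```text
((166.49391174316406, 215.44512939453125), (29.043495178222656, 12.147468566894531), 83.6598129272461)
top est [503.56190638 426.69287163  14.        ]
[ 5.65151733e-01  3.69576690e-01  1.18462976e+00 -4.83711502e-04
  1.58756526e+00 -1.00326821e+00] 101.0167
```

View pics/w13.png

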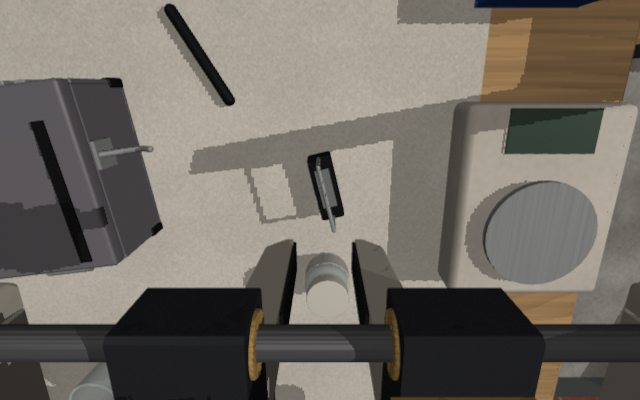

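The logger body is at (326,185) and its wire bar runs from (319,160) to (333,230). The hook wire runs from (115,153) to its tip at (152,149), and there is a cup at (327,285). Next, numeric measurement of the bar and hook.

Run:
```python
from h import *
w=cam('wrist');im=w['img'];g=im.max(2)
m=(g<60).astype(np.uint8); m[:,:290]=0;m[:,360:]=0;m[:140]=0;m[235:]=0
m=cv2.morphologyEx(m,cv2.MORPH_CLOSE,np.ones((13,13)))
c=max(blobs(m,100),key=cv2.contourArea); r=cv2.minAreaRect(c);a,b=axis_ends(c)
A,B=on_plane(w,*a,14),on_plane(w,*b,14);print(r,a,b,(A+B)/2,np.linalg.norm(A-B),np.arctan2(*(A-B)[1::-1]))
for q in ((319,159),(333,230)): print('bar end',on_plane(w,*q,74))
def cf(p): return np.array([p@ex-490.76,p@ey+21.44,p[2]]).round(1)
print('tip w13',cf(on_plane(w,152,149,102)), 'wall end',cf(on_plane(w,115,152.5,92)))
# pixel profile of wire columns near hook
for u in (120,130,140,148,152): print(u,[int(x) for x in g[140:165,u]])
# bar profile rows: brightest/gray wire over black body
for v in (150,156,160,170,180,190,200,210,220,226,230,234): print(v,[int(x) for x in g[v,308:345]])
```

```text
((324.9117736816406, 185.14706420898438), (65.7271499633789, 24.01102638244629), 75.96376037597656) [316.9412  153.26471] [332.88235 217.02942] [505.50122646 427.73610924  14.        ] 88.16904860298986 -2.907563804047906
bar end [458.17027492 420.88047064  74.        ]
bar end [542.29951797 436.60254368  74.        ]
tip w13 [-20.1 214.5 102. ] wall end [-20.6 170.3  92. ]
120 [65, 65, 65, 66, 66, 66, 65, 66, 77, 112, 134, 134, 120, 98, 73, 65, 66, 66, 66, 65, 66, 66, 66, 66, 66]
130 [66, 66, 66, 66, 66, 66, 64, 91, 124, 129, 119, 104, 76, 64, 66, 66, 66, 66, 67, 66, 66, 67, 66, 66, 65]
140 [175, 173, 172, 171, 166, 141, 101, 86, 82, 73, 63, 64, 68, 72, 69, 70, 69, 66, 66, 67, 66, 65, 66, 65, 66]
148 [170, 173, 175, 175, 178, 149, 104, 106, 114, 106, 84, 113, 158, 175, 179, 179, 177, 177, 178, 177, 175, 174, 174, 174, 176]
152 [176, 179, 180, 177, 174, 167, 138, 113, 117, 115, 106, 141, 171, 178, 178, 176, 175, 175, 177, 178, 175, 174, 176, 175, 174]
150 [125, 126, 124, 121, 121, 121, 119, 118, 119, 122, 122, 121, 122, 121, 121, 123, 123, 123, 103, 96, 105, 119, 120, 118, 120, 122, 
[... 1289 characters left out ...]
70, 172, 174, 175, 164, 147, 140, 144, 143, 163, 172, 126, 104, 121, 136, 105, 88, 140, 170, 176, 177, 175, 173, 176, 175, 174, 174]
226 [173, 172, 171, 171, 173, 175, 173, 170, 171, 176, 172, 169, 171, 173, 171, 173, 171, 173, 172, 170, 169, 169, 139, 96, 110, 130, 130, 109, 163, 175, 174, 176, 170, 173, 175, 175, 176]
230 [166, 164, 166, 169, 169, 169, 168, 169, 168, 170, 170, 170, 172, 174, 177, 175, 172, 172, 171, 170, 172, 175, 178, 142, 95, 111, 131, 130, 162, 171, 172, 174, 178, 181, 178, 172, 171]
234 [168, 170, 171, 170, 167, 171, 174, 175, 173, 168, 170, 174, 177, 173, 171, 170, 173, 173, 170, 171, 172, 173, 171, 172, 173, 172, 174, 173, 174, 172, 171, 172, 173, 177, 175, 174, 175]
```

Run:
```python
from h import *
by=.215; u=np.array([np.cos(by),np.sin(by),0]); mid=np.array([503,428.5,74.]); D=12
robot.move_gripper(.35)
p=mid-21*u
robot.move_ptp([p[0],p[1],140],down(by+np.pi))
print(robot.move_linear([p[0],p[1],74-D],speed=100,f_stop=6))
robot.move_gripper(0.); robot.sleep(.1)
t=np.array(robot.current_tcp_pos()); print('w',robot.current_gripper_width()*93,t,p,robot.current_contact_force())
if 3<robot.current_gripper_width()*93<9:
    robot.move_linear([t[0],t[1],115-D],speed=60)
    yaw=CY+np.pi
    robot.move_linear(list(case(-19-21,184+95,118-D)),down(yaw),speed=100)
    print('w',robot.current_gripper_width()*93,robot.current_contact_force(),robot.current_ft_torque(),robot.current_t())
    w=cam('wrist','w14'); im=w['img']; t=np.array(robot.current_tcp_pos())
    print('hook px pred',project(w,case(-19,184,83)),project(w,case(-19,210,102)),'bar near/far end pred',project(w,t+[0,0,D]-18*ex),project(w,t+[0,0,D]+60*ex))
```

```text
False
w 3.878220739702997 [482.49834417 424.02079321  62.16260005] [482.48349572 424.01970401  74.        ] [-0.37668392 -0.30629272  1.44526148]
w 3.928015232291277 [-0.37844184 -0.19666517 -1.57957244] [ 0.02512925  0.0391459  -0.02165669] 106.0083
hook px pred (np.float64(159.1137103904704), np.float64(271.44365022053864)) (np.float64(192.39603268917986), np.float64(288.91563842656757)) bar near/far end pred (np.float64(322.1545799949434), np.float64(233.3740228078526)) (np.float64(322.5124682780518), np.float64(371.4107777340878))
```

Run:
```python
from h import *
s=cam('scene','s14'); t=np.array(robot.current_tcp_pos()); bar=t+21*ex+[0,0,12]
f=project(s,bar-60*ez); e1=project(s,bar-60*ez-42*ex); e2=project(s,bar-60*ez+42*ex)
print('pred body',np.round([f,e1,e2],1), 'slope',np.degrees(np.arctan2(e2[1]-e1[1],e2[0]-e1[0])))
g=s['img'].max(2); m=np.zeros_like(g); x,y=int(f[0]),int(f[1]); m[y-35:y+35,x-35:x+35]=(g[y-35:y+35,x-35:x+35]<45)
for c in blobs(cv2.morphologyEx(m,cv2.MORPH_CLOSE,np.ones((5,5))),30): print(cv2.minAreaRect(c),axis_ends(c))
```

```text
pred body [[387.3 176.2]
 [379.6 170.1]
 [395.3 182.5]] slope 38.44092765960294
((375.0865783691406, 180.4845428466797), (24.11847496032715, 45.98683166503906), 79.87532806396484) (array([397.72192, 176.44252], dtype=float32), array([352.45123, 184.52657], dtype=float32))
```

Run:
```python
from h import *
w=cam('wrist'); t=np.array(robot.current_tcp_pos()); bar=t+21*ex+[0,0,12]
for n,dx,dy,dz in (('near top L',-42,-15,-46),('near top R',-42,15,-46),('near bot L',-42,-15,-74),('near bot R',-42,15,-74),('bar near',-39,0,0)):
    print(n,np.round(project(w,bar+dx*ex+dy*ey+dz*ez),1))
g=w['img'].max(2)
m=np.zeros_like(g); m[150:290,296:352]=g[150:290,296:352]<45
for c in blobs(m,20): print(cv2.boundingRect(c),cv2.contourArea(c))
for v in range(190,300,6): print(v,[int(x) for x in g[v,296:354:3]])
```

```text
near top L [296.4 197.5]
near top R [348.3 197.4]
near bot L [299.5 184.8]
near bot R [345.4 184.7]
bar near [322.1 233.3]
(328, 243, 5, 47) 108.5
(316, 242, 4, 48) 97.5
(298, 188, 49, 55) 1727.0
(299, 150, 30, 36) 585.5
190 [179, 124, 7, 7, 9, 10, 9, 8, 9, 8, 9, 8, 8, 9, 9, 10, 55, 181, 175, 180]
196 [178, 16, 9, 10, 10, 9, 11, 11, 8, 7, 9, 9, 9, 8, 10, 8, 11, 164, 179, 177]
202 [180, 12, 12, 12, 13, 13, 14, 12, 65, 73, 63, 19, 18, 19, 19, 19, 20, 49, 178, 174]
208 [185, 11, 16, 14, 17, 17, 16, 17, 64, 70, 87, 18, 20, 19, 19, 18, 18, 50, 180, 178]
214 [136, 12, 20, 18, 18, 19, 19, 18, 64, 70, 86, 18, 20, 19, 19, 18, 19, 81, 176, 175]
220 [132, 12, 16, 19, 21, 18, 19, 19, 64, 66, 85, 19, 20, 21, 19, 19, 18, 85, 181, 180]
226 [150, 13, 19, 19, 62, 69, 69, 68, 64, 67, 83, 71, 80, 79, 38, 19, 19, 85, 181, 181]
232 [179, 13, 17, 19, 91, 99, 98, 99, 69, 94, 104, 99, 101, 101, 45, 20, 20, 117, 177, 180]
238 [170, 10, 18, 19, 88, 98, 97, 99, 82, 120, 134, 104, 100, 99, 43, 21, 20, 82, 121, 122]
244 [114, 87, 87, 86, 87, 86, 91, 50, 81, 119, 133, 66, 90, 91, 89, 89, 89, 88, 100, 120]
250 [88, 86, 88, 91, 91, 92, 90, 42, 80, 119, 133, 67, 89, 91, 91, 91, 91, 90, 91, 91]
256 [87, 88, 87, 87, 88, 87, 87, 32, 71, 86, 75, 13, 83, 90, 92, 91, 91, 91, 91, 91]
262 [87, 88, 87, 87, 86, 87, 86, 20, 70, 85, 75, 12, 78, 87, 86, 87, 87, 86, 87, 87]
268 [87, 87, 87, 87, 87, 87, 87, 13, 70, 86, 75, 12, 77, 86, 86, 87, 87, 87, 87, 87]
274 [86, 87, 87, 87, 87, 86, 87, 13, 69, 85, 76, 15, 65, 87, 86, 86, 86, 87, 87, 88]
280 [87, 87, 87, 86, 87, 87, 87, 12, 69, 86, 76, 12, 45, 87, 86, 87, 87, 87, 87, 87]
286 [86, 86, 86, 87, 87, 88, 87, 13, 69, 85, 112, 12, 33, 87, 86, 87, 87, 86, 87, 87]
292 [16, 18, 18, 16, 16, 83, 87, 13, 70, 116, 132, 12, 14, 87, 36, 15, 15, 17, 15, 14]
298 [16, 16, 16, 15, 16, 79, 72, 15, 70, 116, 132, 19, 11, 86, 29, 16, 15, 15, 17, 16]
```

The held logger shows no tilt, and its bar's middle is about 23 mm ahead of the grip. Threading it over the hook.

Run:
```python
from h import *
D=12
robot.move_linear(list(case(-42,184+70,114-D)),speed=80)
print('w',robot.current_gripper_width()*93)
print('in',robot.move_linear(list(case(-42,184,114-D)),speed=60,f_stop=5),np.round(robot.current_tcp_pos(),1))
print('down',robot.move_linear(list(case(-42,184,88-D)),speed=30,f_stop=3),np.round(robot.current_tcp_pos(),1),robot.current_contact_force(),'w',robot.current_gripper_width()*93,robot.current_t())
cam('scene','s15');cam('wrist','w15')
```

```text
w 3.6620406387081563
in False [424.  219.4 102. ]
down False [424.1 219.2  76.2] [-1.86503866 -0.49839741 -0.14631865] w 3.8500011086798875 108.9583
```

Run:
```python
from h import *
robot.move_gripper(.22); robot.sleep(.3)
t=np.array(robot.current_tcp_pos()); robot.move_linear([t[0],t[1],160],speed=60)
robot.move_linear([t[0],t[1],280],speed=200)
robot.move_ptp([300,250,330],down(np.pi)); robot.sleep(.5)
w=cam('wrist','w16'); s=cam('scene','s16'); tp=cam('top','t16')['img']
a=cv2.resize(s['img'][130:280,230:470],(480,300),interpolation=cv2.INTER_CUBIC)
u,v=map(int,project(w,case(-20,184,60))); print(u,v)
u=min(max(u,80),560);v=min(max(v,75),325)
b=cv2.resize(w['img'][v-75:v+75,u-80:u+80],(320,300),interpolation=cv2.INTER_CUBIC)
c=cv2.resize(tp[150:300,140:500],(720,300)); c=np.hstack([c,np.zeros((300,80,3),np.uint8)])
cv2.imwrite('pics/final.png',np.vstack([np.hstack([a,b]),c])); print(robot.current_t())
```

```text
302 264
113.4417
```

View pics/final.png

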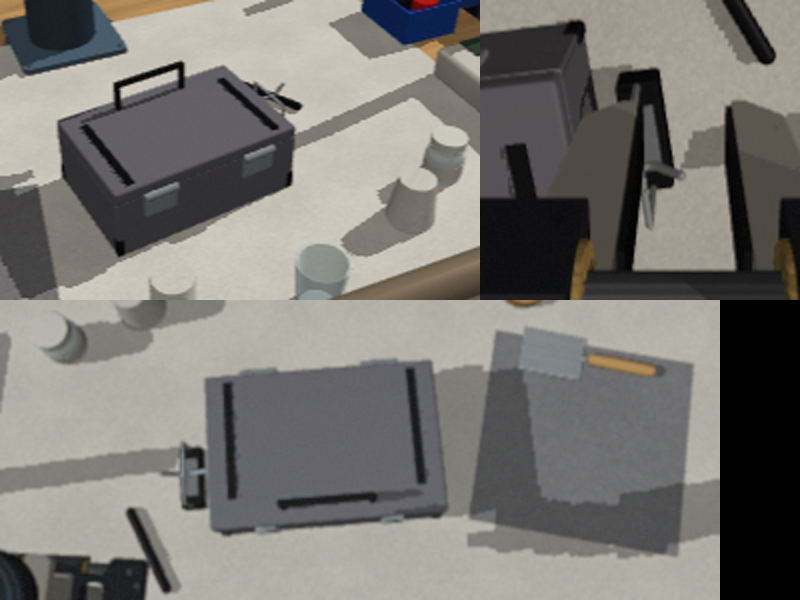

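The final view shows the logger hanging beside the case, with the hook tip sticking out past its bar at (170,472), the lid down, the mat clear of samples and the other things in place. A quick numeric check of the lid, then I hand in.

Run:
```python
from h import *
a=cv2.imread('pics/top0.png'); d=cam('top'); b=d['img']
for im in (a,b):
    m=(im.max(2)<60).astype(np.uint8); m[:,:270]=0; m[:,340:]=0; m[:235]=0; m[262:]=0
    print(cv2.minAreaRect(max(blobs(m,30),key=cv2.contourArea)))
print(robot.current_t()); print(robot.hand_in())
```

```text
((303.5235290527344, 249.76455688476562), (4.626203536987305, 49.2502555847168), 84.92039489746094)
((303.47943115234375, 249.7684783935547), (4.626203536987305, 49.33879089355469), 84.92039489746094)
113.4917
the job is handed in; nothing more can be done
None
```

I handed the job in at 113 s: all four core samples are home in their own slots, the lid is closed, the logger hangs on the hook, and the bystanders look undisturbed in the final pictures; no verdict came back.

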